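# Seat the lamp-controller card in the shop's display rack

## Task

Take the circuit card from its wooden holder and slide it upright down between the two card guides of the metal rack until it just rests on the connector, without forcing it, and let go of it. Then swing the two levers upright one after the other, so that they press the card fully home and lock it there, and leave the shop's other wares undisturbed.

Things in the scene. Friction and masses are not known exactly. Their poses are not given: they have to be found in the camera images.
- card: Green circuit card, 0.18 kg: board 4 mm thick (x), 110 mm wide (y), 80 mm tall (z); its lowest 12 mm is a brass tongue only 90 mm wide. A grip bar stands on the middle of the top edge. The board's top corners beside the bar (|y| 25 to 55, z = 80 mm) are the shoulders the levers press. Origin: centre of the tongue's underside, z up. It may go in either way round.
- grip_bar (a point): Point in the card's aluminium grip bar, 99 mm above the card's origin. The bar is 10 mm thick (x), 50 mm wide (y), z = 80 to 110 mm; pinch it from above across its thickness.
- holder: Fixed wooden block 134 mm (y) x 70 mm (x), 40 mm tall, with an upright slot 6 mm wide along its y, floor 8 mm above the table, in which the card stands at the start. Origin: centre of its underside.
- rack: Fixed card rack, base plate 130 x 200 x 10 mm; origin: centre of its underside on the table, x to its rear, y to its left, z up. On it stand two guides, a connector and two levers, all set together along x, as much as 13 mm off x = 0. This setting does not show in the measured poses (points are given for the middle setting): find it by touch or sight.
- guide_left (a point): Left card guide, at the top of its front lip in the middle setting (rack y 56, z 80 mm). Upright channel 6 mm wide (x) for the 4 mm board; 2 mm play along y at each end. Lips 4 mm thick, at |y| 49 to 63 mm (the tongue passes between them). Front lip (-x) ends at z = 80, rear lip (+x) at z = 104: with the board's edge held above the front lips, move it back against the rear lips, then slide down.
- guide_right (a point): The same point of the right guide (rack y = -56 mm), the mirror image; the two channels face each other.
- seat (a point): Where the card's origin is when fully home, in the middle setting: rack x 0, y 0, z 25 mm. The black connector there starts raised by an unmeasured 3 to 10 mm, and its contact strip springs 3 mm more (3 N per mm): the tongue first touches at 31 to 38 mm. Beyond the springs the connector goes down only under about 24 N and stays where left; do not press it by hand, the levers do that.
- hinge_left (a point): Hinge of the left lever in the middle setting (rack y 76, z 109 mm), axis along rack x. Lever arm 72 mm long, ending in a flat pad 26 mm wide (x), 24 long, 9 thick. At right angles a nose (28 mm with its round end) points inwards; as the arm swings upright the nose comes down on the card's shoulder and presses it home. The grey post below is 20 mm thick, reaches y = 85 and ends under the hinge.
- hinge_right (a point): The same for the right lever (rack y = -76 mm), mirrored.
- lever_left (a joint): Angle of the black left lever, rad: 0 = upright (closed, against a stop), grows as it leans outwards to +y, at most 1.25; starts at 0.9 to 1.1 and stays where it is left (hinge friction). Pushing the pad inwards from outside takes about 3 N at first and 5 to 12 N once the nose presses the card.
- lever_right (a joint): The same for the right lever: 0 = upright, grows as it leans outwards to -y.
- goblet: Pewter goblet 60 mm wide, 110 mm tall, a bystander. Origin: centre of its foot.
- candlestick: Pewter candlestick 76 mm wide, 124 mm tall, a bystander. Origin: centre of its foot.
- napkin_ring: Pewter napkin ring 44 mm wide, 30 mm tall, a bystander. Origin: centre of its underside.
- polish_jar: Amber jar with metal lid, 60 mm wide, 75 mm tall, a bystander. Origin: centre of its underside.

How it is judged:
By the outcome, as a careful person would: the job done as asked, in the order asked, and still so for the second after the job is handed in, with the robot touching nothing.
It also fails if it takes over 67 s, if anything falls off the work surface, if the arm or the gripper's body presses on something with over 40 N, if the wrist force passes 120 N, or if a joint passes its speed limit or range.

## Robot

A 6-joint arm with a two-finger parallel gripper is mounted at the origin on the work surface. World frame = base frame: x ahead of the robot, y to its left, z up, the work surface at z = 0. Lengths are in m, angles in rad, forces in N, time in s.
With the tool pointing down it reaches from about 0.2 to 0.875 m from the base axis. Payload 3.4 kg.
Tool frame: the origin (TCP) lies between the finger pads; the fingertips stand 14 mm ahead of it and the grasp point (between the pads) lies 5 mm behind it (arm.nose_length is the distance from the TCP to the fingertips, in m); z points along the fingers, y is the line along which they close (so a half turn about z gives the same grasp; the last joint's range is limited). The gripper opens to 94 mm and grips with 3 to 60 N. Pads are 16 mm wide; open, the fingers measure 119 mm over their backs; the gripper's body (75 mm by 177 mm) begins 78 mm behind the grasp point.
Start: joints at [-1.301, 0.276, 1.505, -0, 1.361, -0.121], TCP at [0.219, -0.532, 0.219] pointing down, gripper open.
Joint ranges: [-2.89, 2.89], [-0.75, 2.08], [0.22, 2.7], [-1.18, 4.32], [0.11, 2.71], [-2.7, 2.7]. Speed limits (rad/s): [2.57, 2.57, 3.14, 3.14, 3.14, 3.14].

## Interface

Orientations are given as a 3x3 rotation matrix whose columns are the frame's x, y, z axes.
In Python, from bench import arm, viewer, planner, order gives the robot as it stands (arm), with the cameras (viewer), the kinematics (planner) and the job (order). Calls block until the motion is done:
- arm.movep(position, orientation): joint-space move of the TCP to a pose.
- arm.movel(position, velocity=0.15, rot=None, f_stop=None): straight line of the TCP; rot=None keeps the orientation; velocity is the mean speed in m/s. With f_stop (N) it stops when the force on the tool has changed by that much, and returns True; else False.
- arm.move_j(angles): joint-space move.
- arm.gripper_to(opening, squeeze=None): opening from 0.0 (shut) to 1.0 (fully open); squeeze is the grip in N (None keeps the last); returns when the fingers have stopped.
- arm.wait(seconds).
- planner.ik(position, orientation): joint angles nearest the present ones, or None.
- viewer.get_image(name): name is "side" or "top"; returns the picture (384x512x3 uint8, red, green, blue); there is no depth.
- viewer.camera_info(name): a dict with "intrinsics" (3x3 intrinsics, pixels), "origin" and "orientation" of the camera in the world. Camera axes: x right, y up, looking along -z (the intrinsics and any distortion apply to the point x, -y, -z); pixel columns grow to the right and rows downward; lengths in m; the calibration is good to about 2 mm. A picture is of the moment at which its call begins. camera_info takes no time and is no camera call.
A pose or a line that the arm cannot do raises arm.MotionError and nothing moves.
- order.job_done(): hands the job in; it is judged then, once.
Readings, each from a call of its own:
- arm.read_t(): time.
- arm.read_joint_positions(): joint angles.
- arm.read_qvel(): joint speeds.
- arm.read_joint_efforts(): joint torques, N m.
- arm.read_ee_pos(): TCP position.
- arm.read_ee_rot(): TCP orientation.
- arm.read_force(): force on the tool from outside, world axes, zero at the start.
- arm.read_wrist_torque(): the same for the moment, N m.
- arm.read_opening(): opening from 0.0 (shut) to 1.0 (fully open).
- arm.read_grasp_force(): force on a finger pad.
Only numpy, scipy, OpenCV 4.12 (cv2) and the standard library are available. Lean on these libraries where they do the work, as an engineer would, in place of code of your own. Each camera call takes 0.05 s, during which the arm holds its last target. There are 200 camera calls.

## Working session

There is one attempt and no reset: what is moved stays moved. The work goes in short steps, each a Python script; the robot and the scene stay as the last script left them, time stands still between calls to the robot, and variables do not carry over. Pictures are saved under pics/ and viewed, at most 10 in all, crops included, and the job is handed in when it is done.

```bash
ls; mkdir -p pics; python3 - <<'E'
from bench import arm, viewer, planner, order
import cv2
for n in("side","top"):
    i=viewer.get_image(n); cv2.imwrite(f"pics/{n}0.png",i[:,:,::-1]); print(n,viewer.camera_info(n))
print(arm.read_t(),arm.nose_length)
E
```

```text
bench.py
pics
side {'intrinsics': array([[385.49437942,   0.        , 253.57161552],
       [  0.        , 385.49437942, 194.65646207],
       [  0.        ,   0.        ,   1.        ]]), 'origin': array([0.41702484, 0.73744927, 0.5670519 ]), 'orientation': array([[-0.98270988,  0.09140076, -0.16101921],
       [-0.18503845, -0.51528044,  0.83680753],
       [-0.0064852 ,  0.85213377,  0.52328384]])}
top {'intrinsics': array([[426.19350798,   0.        , 260.01713146],
       [  0.        , 426.19350798, 186.7461351 ],
       [  0.        ,   0.        ,   1.        ]]), 'origin': array([ 0.43081959, -0.00441818,  0.99661855]), 'orientation': array([[-5.03201133e-03,  9.88937359e-01, -1.48248369e-01],
       [-9.99987333e-01, -4.95988284e-03,  8.56226308e-04],
       [ 1.11459644e-04,  1.48250799e-01,  9.88949790e-01]])}
0.1 0.014
```

View pics/side0.png

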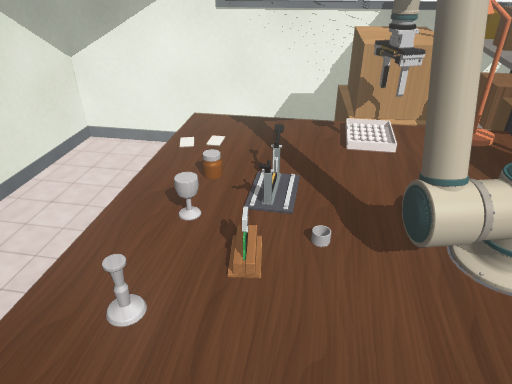

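View pics/top0.png

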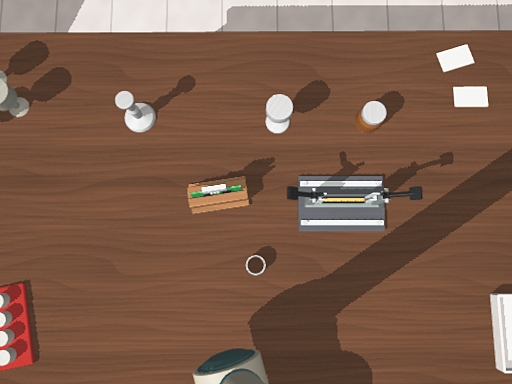

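The side view shows the card in its holder at about (245,245), with the rack at (272,185). In the top view, the card is at (217,190) and the rack base spans columns 299–385 and rows 176–231. The goblet, jar and candlestick lie farther out along x, and the napkin ring is nearer. I'll enlarge both views.

```bash
python3 - <<'E'
import cv2
t=cv2.imread("pics/top0.png")[165:240,280:430]; s=cv2.imread("pics/side0.png")[110:290,220:320]
cv2.imwrite("pics/tc.png",cv2.resize(t,None,fx=5.3,fy=5.3,interpolation=2))
h=cv2.imread("pics/top0.png")[165:225,180:260]
s1=cv2.resize(s[:110],None,fx=5,fy=5,interpolation=2)[:, :500]
h1=cv2.resize(h,None,fx=3.7,fy=3.7,interpolation=2)
import numpy as np
c=np.zeros((600,800,3),np.uint8); c[:550,:500]=s1; c[:h1.shape[0],502:502+h1.shape[1]]=h1
s2=cv2.resize(s[85:175,0:60],None,fx=4,fy=4,interpolation=2); c[235:595,502:742]=s2[:360]
cv2.imwrite("pics/sc.png",c)
E
```

```text
(no output)
```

View pics/tc.png

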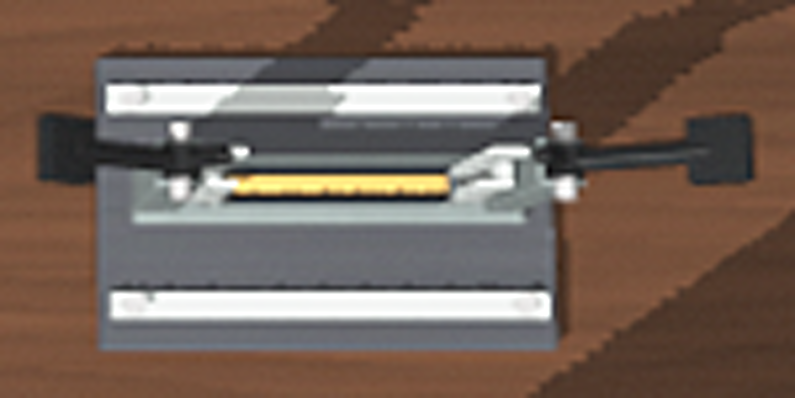

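View pics/sc.png

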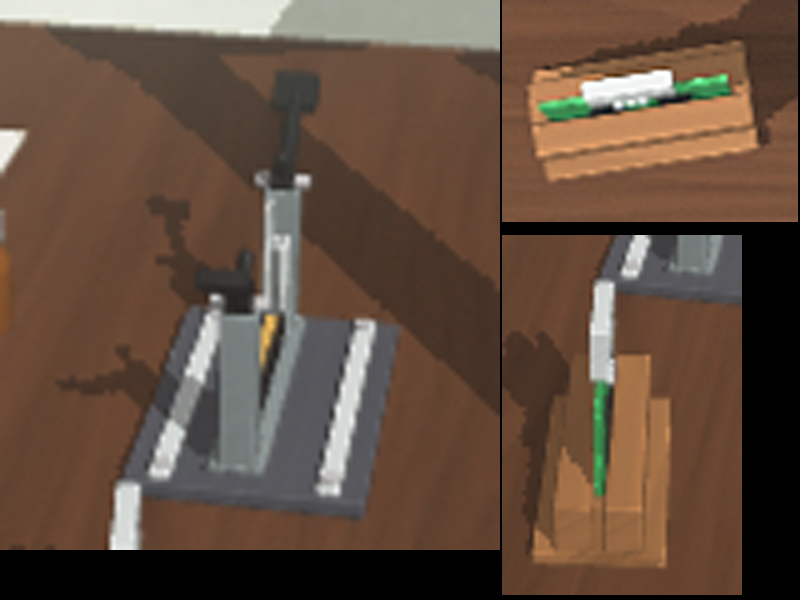

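Enlarged, the plate corners are at crop (97,58), (546,58), (557,349) and (99,349). The yellow contact strip lies along crop row 185, and the lever pads are at crop (65,150) on the left and (720,148) on the right. The card stands upright in the slot with the white bar on top, about 7° off the y axis. Next I'll measure from both views.

```bash
cat > h.py <<'E'
from bench import arm, viewer, planner, order
import numpy as np, cv2
C={n:viewer.camera_info(n) for n in("side","top")}
def ray(n,u,v):
    c=C[n]; d=np.linalg.inv(c["intrinsics"])@[u,v,1]; return c["origin"],c["orientation"]@(d*[1,-1,-1])
def plane(n,p,z):
    o,d=ray(n,*p); return (o+d*(z-o[2])/d[2])
def tri(a,b):
    A=0;B=0
    for n,p in(("side",a),("top",b)):
        o,d=ray(n,*p); d=d/np.linalg.norm(d); P=np.eye(3)-np.outer(d,d); A=A+P;B=B+P@o
    x=np.linalg.solve(A,B); r=[np.linalg.norm(np.cross(x-ray(n,*p)[0],ray(n,*p)[1]/np.linalg.norm(ray(n,*p)[1]))) for n,p in(("side",a),("top",b))]
    return x,max(r)
def proj(n,X):
    c=C[n]; q=c["orientation"].T@(np.array(X)-c["origin"]); q=c["intrinsics"]@(q*[1,-1,-1]); return q[:2]/q[2]
def comp(m,roi,k=0):   # biggest blob of a mask in roi (u0,v0,u1,v1)
    z=np.zeros(m.shape,np.uint8); u0,v0,u1,v1=roi; z[v0:v1,u0:u1]=m[v0:v1,u0:u1]
    if k: z=cv2.morphologyEx(z,cv2.MORPH_OPEN,np.ones((k,k)))
    c,_=cv2.findContours(z,0,1); return max(c,key=cv2.contourArea)
E
cat > m.py <<'E'
from h import *
np.set_printoptions(precision=4,suppress=True)
I={n:cv2.imread(f"pics/{n}0.png")[:,:,::-1].astype(int) for n in C}
def masks(i):
    r,g,b=i[...,0],i[...,1],i[...,2]
    return dict(white=((r>150)&(abs(r-b)<25)),green=((g>r+40)&(g>b+25)),grey=(b>=r-3),yel=((r>150)&(b<r-70)&(g>r-80)),wood=((r>130)&(r-b>60)))
M={n:{k:v.astype(np.uint8) for k,v in masks(I[n]).items()} for n in C}
R={("top","white"):(190,175,250,205),("side","white"):(236,203,254,236),("top","green"):(185,175,250,205),("side","green"):(235,225,255,265),
("top","yel"):(315,190,375,206),("side","yel"):(262,168,282,188),("top","wood"):(180,170,255,220)}
for (n,k),roi in R.items():
    c=comp(M[n][k],roi); print(n,k,cv2.contourArea(c),cv2.minAreaRect(c),c[:,0].min(0),c[:,0].max(0))
z=M["top"]["grey"].copy()*255; 
z2=cv2.morphologyEx(z,cv2.MORPH_CLOSE,np.ones((5,5))); c=comp(z2,(280,165,430,240),17); r=cv2.minAreaRect(c); print("plate",r)
h=cv2.convexHull(c); q=cv2.approxPolyDP(h,4,True)[:,0]; print(q.tolist())
for p in cv2.boxPoints(r): print(p,plane("top",p,.01))
print("hand",[plane("top",(280+a/5.3,165+b/5.3),.01)[:2] for a,b in((97,58),(546,58),(557,349),(99,349))])
E
python3 m.py
```

```text
top white 139.0 ((213.8513641357422, 189.1081085205078), (8.055550575256348, 24.00225257873535), 80.53767395019531) [202 184] [226 193]
side white 102.0 ((244.5, 219.0), (24.0, 5.0), 90.0) [242 207] [247 231]
top green 51.5 ((233.48648071289062, 188.41891479492188), (5.260767459869385, 14.631509780883789), 80.53767395019531) [226 185] [241 191]
side green 50.0 ((244.5, 245.5), (27.0, 3.0), 90.0) [243 232] [246 259]
top yel 91.5 ((344.0, 199.5), (3.0, 40.0), 90.0) [324 198] [364 201]
side yel 6.5 ((272.70001220703125, 176.89999389648438), (1.8973664045333862, 8.221921920776367), 18.434947967529297) [272 173] [274 181]
top wood 1070.5 ((217.1444854736328, 194.93931579589844), (30.33540916442871, 60.21465301513672), 81.25383758544922) [187 179] [249 214]
plate ((341.0, 203.0), (54.0, 86.0), 90.0)
[[382, 176], [384, 230], [299, 230], [299, 176]]
[298. 176.] [ 0.6038 -0.0946  0.01  ]
[384. 176.] [ 0.6028 -0.2967  0.01  ]
[384. 230.] [ 0.4764 -0.2906  0.01  ]
[298. 230.] [ 0.4774 -0.0923  0.01  ]
hand [array([ 0.6039, -0.0954]), array([ 0.6029, -0.2944]), array([ 0.4745, -0.2931]), array([ 0.4755, -0.0939])]
```

```bash
python3 - <<'E'
from h import *
np.set_printoptions(precision=4,suppress=True)
f=lambda a,b:(279.6+a/5.3,164.6+b/5.3)
s=lambda a,b:(219.6+a/5,109.6+b/5)
H=[plane("top",f(*p),.109) for p in((180,157.5),(564,161))]; print("hinges",H)
print("hinge tri L",tri(s(240,303),f(180,157.5)),"R",tri(s(284,182),f(564,161)))
print("yel",tri((273,177),(344,199.5)), plane("top",(344,199.5),.035))
print("bar tri top", tri((244.5,219),(214,189.1)))
print("bar end",[plane("top",p,.118) for p in((202,190),(226,185.5))])
print("holder c",plane("top",(217.1,194.9),.02), cv2.__version__)
# rear hypotheses: lip tops
c=np.array([.5392,-.1942]); 
for yaw in(-.007,np.pi-.007):
  for off in(-.013,0,.013):
    R=np.array([[np.cos(yaw),-np.sin(yaw)],[np.sin(yaw),np.cos(yaw)]])
    for nm,x,z in(("front",-.005,.08),("rear",.005,.104)):
      for y in(.056,-.056):
        X=np.r_[c+R@[x+off,y],z]; t=proj("top",X);u=proj("side",X)
        print(round(yaw,2),off,nm,y,"tc",(t-[279.6,164.6])*5.3,"sc",(u-[219.6,109.6])*5)
# pads
print("pads",[plane("top",f(*p),.15) for p in((65,150),(720,148))])
# finer picture of rack top
t=cv2.imread("pics/top0.png")[183:213,296:396]
cv2.imwrite("pics/tc2.png",cv2.resize(t,None,fx=8,fy=8,interpolation=0))
E
```

```text
hinges [array([ 0.5472, -0.1176,  0.109 ]), array([ 0.5451, -0.2697,  0.109 ])]
hinge tri L (array([ 0.5461, -0.1176,  0.109 ]), np.float64(0.0011532292854911624)) R (array([ 0.5442, -0.2701,  0.1078]), np.float64(0.0009823097239225471))
yel (array([ 0.542 , -0.1932,  0.0486]), np.float64(0.0011491288119033936)) [ 0.5447 -0.1959  0.035 ]
bar tri top (array([0.5606, 0.0925, 0.1018]), np.float64(0.00022718274068011515))
bar end [array([0.5563, 0.1157, 0.118 ]), array([0.5655, 0.0657, 0.118 ])]
holder c [0.5587 0.094  0.02  ] 4.12.0
-0.01 -0.013 front 0.056 tc [222.9738 228.9773] sc [289.6206 337.6457]
-0.01 -0.013 front -0.056 tc [497.9558 229.5194] sc [317.1452 243.9304]
-0.01 -0.013 rear 0.056 tc [231.1289 197.9104] sc [271.5908 295.1631]
-0.01 -0.013 rear -0.056 tc [512.9267 198.4653] sc [300.9436 204.1667]
-0.01 0 front 0.056 tc [222.3534 197.2466] sc [264.9309 335.4694]
-0.01 0 front -0.056 tc [496.7606 197.787 ] sc [294.5018 242.1241]
-0.01 0 rear 0.056 tc [230.4757 165.4615] sc [246.6704 293.0556]
-0.01 0 rear -0.056 tc [511.6698 166.0145] sc [278.106  202.4215]
-0.01 0.013 fron
[... 457 characters left out ...]
2.8487 202.0198]
3.13 -0.013 rear -0.056 tc [230.3254 157.9931] sc [240.9349 292.5705]
3.13 0 front 0.056 tc [495.8446 173.4675] sc [277.1444 240.7395]
3.13 0 front -0.056 tc [221.878  172.9286] sc [246.0111 333.8017]
3.13 0 rear 0.056 tc [512.6361 190.9643] sc [295.6653 203.7633]
3.13 0 rear -0.056 tc [230.9779 190.4098] sc [265.8303 294.6759]
3.13 0.013 front 0.056 tc [497.0359 205.0981] sc [299.7192 242.5403]
3.13 0.013 front -0.056 tc [222.4964 204.5573] sc [270.619  335.9708]
3.13 0.013 rear 0.056 tc [513.8971 223.5224] sc [318.573  205.5139]
3.13 0.013 rear -0.056 tc [231.6332 222.966 ] sc [290.8346 296.7905]
pads [array([ 0.5449, -0.0689,  0.15  ]), array([ 0.5445, -0.3167,  0.15  ])]
```

View pics/tc2.png

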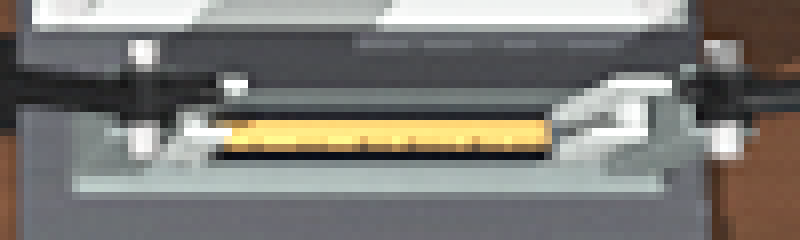

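The picture shows the right guide's front lip at v≈198.8 and its rear lip at v≈193.1. That matches the predictions for rack yaw ≈ 0 (rear toward +x) with a setting of about +6 mm. The triangulated hinge heights (109 and 108 mm) and spacing (152 mm) agree with the text. Seat ≈ (0.545, −0.194), bar ≈ (0.561, 0.092), card yaw ≈ 0.16. Next, the grasp.

```bash
cat >> h.py <<'E'
def rot(yaw,s=1):  # tool down, tool y along card x
    y=s*np.array([np.cos(yaw),np.sin(yaw),0]); z=np.array([0,0,-1.]); return np.c_[np.cross(y,z),y,z]
def say(*a): print(*a,"t",round(arm.read_t(),2),"p",np.round(arm.read_ee_pos(),4),"F",np.round(arm.read_force(),1))
E
python3 - <<'E'
from h import *
p=np.array([.5606,.092,.23])
for s in(1,-1): print(s,planner.ik(p,rot(.16,s)),planner.ik([.545,-.194,.28],rot(-.01,s)))
q=[planner.ik(p,rot(.16,s)) for s in(1,-1)]
s=min((1,-1),key=lambda s:abs(planner.ik(p,rot(.16,s))[5]) if planner.ik(p,rot(.16,s)) is not None else 9); print("use",s)
R=rot(.16,s)
arm.movep(p,R); say()
arm.movel([p[0],p[1],.104],.12); say()
arm.gripper_to(0.0,15); say("opening",arm.read_opening(),arm.read_grasp_force())
i=viewer.get_image("top"); cv2.imwrite("pics/g.png",i[:,:,::-1])
arm.movel([p[0],p[1],.285],.12); say("grip",arm.read_grasp_force(),arm.read_opening())
E
```

```text
1 [ 4.01922347e-02  2.59850167e-01  1.50140249e+00 -4.44089210e-16
  1.38034000e+00 -1.19807765e-01] [-4.62232714e-01  2.54470177e-01  1.38676296e+00 -4.44089210e-16
  1.50035952e+00 -4.52232714e-01]
-1 None [-4.62232714e-01  2.54470177e-01  1.38676296e+00 -4.44089210e-16
  1.50035952e+00  2.68935994e+00]
use 1
t 2.62 p [0.5608 0.0911 0.23  ] F [-0.1  0.7  0.9]
t 3.82 p [0.5612 0.092  0.1047] F [ 0.2 -1.3  0.6]
opening 0.10299024655978965 14.988502264022827 t 5.07 p [0.5607 0.092  0.104 ] F [-0.7  0.7 -1. ]
grip 14.988297522068024 0.1051665755960591 t 6.78 p [0.5602 0.092  0.2842] F [-0.1 -0.5 -1.7]
```

The opening of 9.8 mm confirms the bar is in the grip. I'll carry the card above the rack and check its offset in the grip from the two views.

```bash
python3 - <<'E'
from h import *
arm.movep([.538,-.194,.285],rot(-.01)); say()
arm.wait(.2)
for n in C: cv2.imwrite(f"pics/o_{n}.png",viewer.get_image(n)[:,:,::-1])
a=cv2.imread("pics/o_top.png")[150:240,270:430]; b=cv2.imread("pics/o_side.png")[70:220,215:325]
c=np.zeros((600,800,3),np.uint8); a=cv2.resize(a,None,fx=2.9,fy=2.9,interpolation=2); b=cv2.resize(b,None,fx=3,fy=3,interpolation=2)
c[:a.shape[0],:a.shape[1]]=a; c[:b.shape[0],465:465+b.shape[1]]=b; cv2.imwrite("pics/oc.png",c)
for n in C:
    i=cv2.imread(f"pics/o_{n}.png").astype(int); r,g,bb=i[...,2],i[...,1],i[...,0]
    m=((g>r+35)&(g>bb+20)).astype(np.uint8); ct=[k for k in cv2.findContours(m,0,1)[0] if cv2.contourArea(k)>8]
    print(n,[(k[:,0].min(0).tolist(),k[:,0].max(0).tolist()) for k in ct])
E
```

```text
t 7.88 p [ 0.5382 -0.1929  0.2849] F [ 0.9 -0.4 -2. ]
side [([272, 103], [279, 133])]
top [([331, 186], [354, 193])]
```

View pics/oc.png

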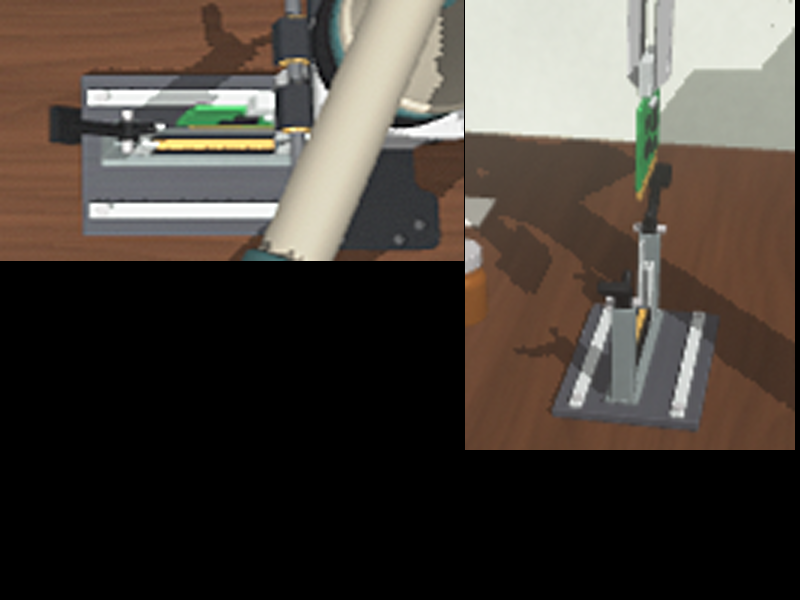

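The top crop shows the board's lower-left corner at crop (177,126), full-frame (331,192.5). In the side crop its near lower corner is at (637,192), and the card hangs upright. I'll triangulate this corner to get the card's y offset in the grip.

```bash
python3 - <<'E'
from h import *
np.set_printoptions(precision=4,suppress=True)
for n,r in(("top",(318,180,345,198)),("side",(266,98,284,138))):
    i=cv2.imread(f"pics/o_{n}.png").astype(int); d=i[...,1]-i[...,2]
    u0,v0,u1,v1=r; print(n); print("     ",*range(u0,u1)); 
    for v in range(v0,v1,1 if n=="top" else 2): print(v,*["%3d"%x for x in d[v,u0:u1]])
R=rot(-.01); 
for y in(.055,-.055):
  for z in(.201,.269):
    X=np.array([.5382,-.1929,0])+[.01*y,y,z]; print(y,z,proj("top",X),proj("side",X))
E
```

```text
top
      318 319 320 321 322 323 324 325 326 327 328 329 330 331 332 333 334 335 336 337 338 339 340 341 342 343 344
180   2   0   0   0   4   1   0   1   0   0   0   1   1  -1   0   0   1   0   0   0   0  -1  -2   0   2   0   1
181   0   0   0   0   0   0   4   6   5   6   6   5   4   6   5   4   4   4   5   3   4   5   4   5   3   0   0
182   1   1   2   1   0   3   6   6   6   6   6   5   5   5   4   4   3   4   4   5   5   5   4   6   6   4   3
183   2   2   2   4   8   6   5   4   5   4   4   4   3   4   4   4   5   3   4   6   5   4   5   4   5   6   7
184   1   0   3   5   4   5   6   5   5   5   5   5   4   4   4   4   6   4   3   3   2   2   3   3   4   2   2
185   0   4   7   7   5   5   6   7   6   6   6   6   6   5   5   6   5   4   0  -4 -10 -10 -11 -10  -9 -10  -5
186   4   6   3   2   4   3   2   3   4   2   3   3   2   3   2   1  -1  -7  -7  56 100  97  94  90  83  79  67
187   1   0   0   0   2   2   0   2   2   2  -1   0   1   1  -2  -6  -6  37  68 106 128 126 125 127 127 131 135
188   1   2   2   2   2   2   1   0   2   1   2   2   1  -2  -6   5  66  91  85  82  7
[... 2145 characters left out ...]
63  49 -26 -18 -10  -9 -13 -14 -21
126 -16 -15 -15 -14 -15  -5  70  72  66  66 -17 -26  -4   1   0   1   0  -1
128 -16 -15 -15 -27 -27  -6  69  74  67   2 -25  -6   0   0   1   0  -1  -5
130 -28 -30 -29 -30 -30  -5  69  74   2 -33  -8   0   1   0   0  -1   1 -10
132 -30 -29 -30 -29 -31   2  72  57 -30 -23 -11  -2  -1   0 -10 -11 -12 -29
134 -30 -30 -30 -31 -31 -27 -26 -33 -29 -26 -14  -2   0   0 -28 -31 -32 -32
136 -31 -30 -30 -30 -31 -29 -31 -36 -26 -27  -8   0   0  -5 -29 -32 -31 -30
0.055 0.201 [330.5317 192.3474] [271.8431 133.2767]
0.055 0.269 [336.9817 187.0193] [272.3719 106.2724]
-0.055 0.201 [388.9319 192.6357] [278.2018 117.6591]
-0.055 0.269 [400.7213 187.3335] [278.9083  92.5802]
```

The measured corner matches its prediction within 0.5 px, so the card is centred in the grip at the right height. I'll lower it above the front lips, touch the rear lips, ease off and slide down.

```bash
python3 - <<'E'
from h import *
arm.movel([.536,-.194,.178],.1,f_stop=8); arm.wait(.2); say("low")
r=arm.movel([.560,-.194,.178],.02,f_stop=5); say("rear",r); arm.wait(.2); say()
print(arm.read_joint_positions())
E
```

```text
low t 9.6 p [ 0.5363 -0.1941  0.1786] F [-0.5 -0.2 -2.5]
rear True t 10.31 p [ 0.5459 -0.1937  0.1768] F [ 0.   0.4 -1.5]
t 10.51 p [ 0.5455 -0.1934  0.1761] F [-0.6  0.1 -1.6]
[-0.45974551  0.31265484  1.56172511 -0.00200972  1.27472536 -0.44981819]
```

```bash
python3 - <<'E'
from h import *
arm.movel([.541,-.194,.178],.05); arm.wait(.1); 
r=arm.movel([.556,-.194,.178],.012,f_stop=6); X=[(arm.wait(.02),arm.read_ee_pos())[1] for _ in range(10)]
print("rear",r,np.mean(X,0),np.std(X,0)); say()
E
```

```text
rear True [ 0.54646349 -0.19345894  0.17628235] [1.43432820e-04 7.79367382e-05 2.04238156e-04]
t 11.81 p [ 0.5462 -0.1934  0.176 ] F [ 0.1 -0.2 -1.8]
```

```bash
python3 - <<'E'
from h import *
arm.movel([.5453,-.194,.176],.05); arm.wait(.1)
r=arm.movel([.5453,-.194,.139],.04,f_stop=5); arm.wait(.1); say("a",r)
if not r:
    r=arm.movel([.5453,-.194,.122],.012,f_stop=4); say("b",r); arm.wait(.2); say()
cv2.imwrite("pics/in.png",viewer.get_image("side")[:,:,::-1])
E
```

```text
a False t 13.33 p [ 0.5453 -0.194   0.1392] F [ 0.9  0.3 -2.8]
b True t 14.08 p [ 0.5454 -0.1941  0.1317] F [-0.5  0.6  2.7]
t 14.28 p [ 0.5454 -0.194   0.1316] F [0.6 0.  3.2]
```

The card touched at origin z ≈ 35.6 mm, inside the 31–38 mm band. I'll relieve it, release, retreat and look.

```bash
python3 - <<'E'
from h import *
arm.movel([.5453,-.194,.1326],.02); arm.gripper_to(.35); say("open")
arm.movel([.5453,-.194,.25],.15)
arm.movep([.53,-.0,.25],rot(-.01)); arm.gripper_to(0.0,10); say()
for n in C: cv2.imwrite(f"pics/r_{n}.png",viewer.get_image(n)[:,:,::-1])
a=cv2.imread("pics/r_top.png")[180:215,290:425]; b=cv2.imread("pics/r_side.png")[110:215,240:310]
c=np.zeros((600,800,3),np.uint8); a=cv2.resize(a,None,fx=5.9,fy=5,interpolation=2)[:,:800]; b=cv2.resize(b,None,fx=4,fy=4,interpolation=2)[:420]
c[:a.shape[0],:a.shape[1]]=a; c[178:178+b.shape[0],:b.shape[1]]=b; cv2.imwrite("pics/rc.png",c)
E
```

```text
open t 15.15 p [ 0.5452 -0.194   0.1325] F [-0.  -0.1  0.5]
t 17.54 p [ 5.3e-01 -1.0e-04  2.5e-01] F [-0.  -0.2  0.8]
```

View pics/rc.png

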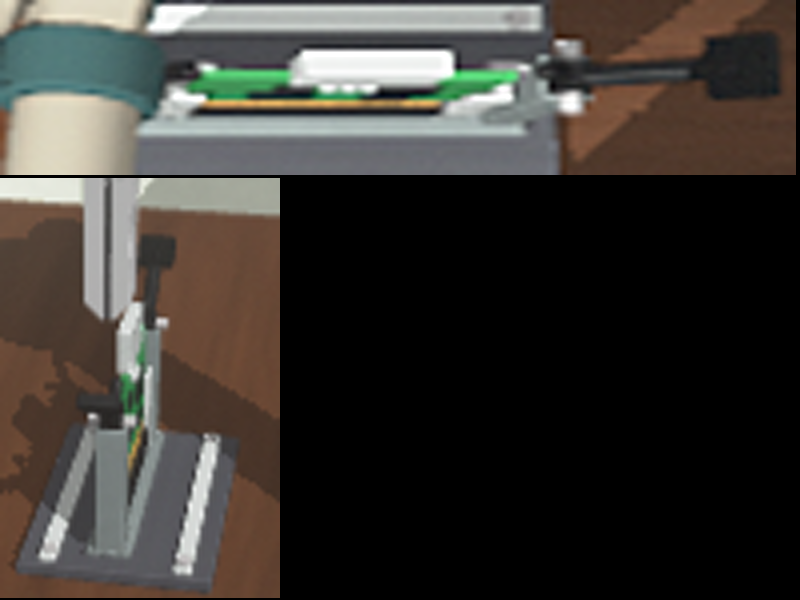

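The card stands in both channels with its bar upright at crop (370,68), and both levers still lean outwards. Now the left lever: closed fingers push its pad inwards along the pad's arc.

```bash
cat > lev.py <<'E'
from h import *
def lever(side):   # side +1 left, -1 right
    hy=-.194+side*.076; X=.5455
    P=lambda th:np.array([X,hy+side*(.072*np.sin(th)+.0045*np.cos(th)+.008),.107+.072*np.cos(th)])
    s=P(1.0)+[0,side*.016,0]
    arm.movep([s[0],s[1],.25],rot(-.01)); arm.movel(s,.12); say("start")
    for th in np.arange(.95,.01,-.1):
        r=arm.movel(P(th),.05,f_stop=25); say(f"{th:.2f}",r)
        if r: return
    r=arm.movel(P(0)-[0,side*.008,0],.015,f_stop=14); say("end",r); 
    e=arm.read_ee_pos(); arm.movel(e+[0,side*.03,0],.08); arm.movel([e[0],e[1]+side*.03,.25],.15); say()
E
python3 - <<'E'
from lev import *
lever(1)
E
```

```text
start t 18.93 p [ 0.5461 -0.0309  0.1466] F [-0.6  0.9 -0.4]
0.95 False t 19.43 p [ 0.5458 -0.0489  0.1493] F [0.6 1.9 1.7]
0.85 False t 19.73 p [ 0.5455 -0.053   0.1549] F [-0.4  2.2  1.9]
0.75 False t 20.02 p [ 0.5455 -0.0578  0.1601] F [-0.4  2.9  2.7]
0.65 False t 20.31 p [ 0.5455 -0.063   0.1646] F [-0.3  3.   2.5]
0.55 False t 20.6 p [ 0.5455 -0.0686  0.1686] F [0.  3.4 2.7]
0.45 False t 20.89 p [ 0.5455 -0.0744  0.172 ] F [-0.8  5.3  3.7]
0.35 False t 21.18 p [ 0.5455 -0.0795  0.1746] F [-0.1  7.9  4.3]
0.25 False t 21.48 p [ 0.5454 -0.0848  0.1768] F [-0.3 10.8  4.7]
0.15 False t 21.77 p [ 0.5454 -0.0916  0.1788] F [-0.4 10.5  8.1]
0.05 False t 22.06 p [ 0.5456 -0.0993  0.1798] F [-1.8  9.7  8.5]
end False t 22.98 p [ 0.5456 -0.1052  0.18  ] F [ 0.6 21.6 11.9]
t 24.23 p [ 0.5452 -0.0755  0.2494] F [ 0.3 -0.   0.5]
```

The left lever reached its stop: the finger face ended at the upright position and the force rose to 21 N. Now the right lever.

```bash
python3 - <<'E'
from lev import *
arm.movel([.545,-.1,.27],.15)
arm.movel([.545,-.345,.27],.25)
lever(-1)
arm.movel([.42,-.39,.27],.2); say()
for n in C: cv2.imwrite(f"pics/f_{n}.png",viewer.get_image(n)[:,:,::-1])
a=cv2.imread("pics/f_top.png")[160:240,280:440]; b=cv2.imread("pics/f_side.png")[100:225,230:320]
c=np.zeros((600,800,3),np.uint8); a=cv2.resize(a,None,fx=2.7,fy=2.7,interpolation=2); b=cv2.resize(b,None,fx=4,fy=4,interpolation=2)
c[:a.shape[0],:a.shape[1]]=a; c[:b.shape[0],435:435+b.shape[1]]=b; d=cv2.imread("pics/f_top.png"); d=cv2.resize(d,(430,322)); c[225:547,0:430]=d; cv2.imwrite("pics/fc.png",c)
E
```

```text
start t 26.98 p [ 0.5461 -0.3574  0.1469] F [-0.7 -0.9  0.4]
0.95 False t 27.49 p [ 0.5458 -0.3403  0.1501] F [-0.5 -5.   3.6]
0.85 False t 27.78 p [ 0.5459 -0.3363  0.1556] F [-1.9 -4.6  4.8]
0.75 False t 28.07 p [ 0.5459 -0.3317  0.1607] F [-1.3 -5.4  4.3]
0.65 False t 28.37 p [ 0.546  -0.3266  0.1655] F [-0.3 -5.1  4.8]
0.55 False t 28.66 p [ 0.5461 -0.3209  0.1696] F [-1.7 -5.5  3.5]
0.45 False t 28.95 p [ 0.5461 -0.3146  0.1731] F [ 0.2 -4.8  4.5]
0.35 False t 29.24 p [ 0.5462 -0.3077  0.1756] F [ 0.3 -4.9  4.1]
0.25 False t 29.53 p [ 0.5457 -0.2998  0.1766] F [ 0.5 -3.1  2.3]
0.15 False t 29.82 p [ 0.5453 -0.2922  0.1777] F [ 0.1 -2.   1. ]
0.05 False t 30.12 p [ 0.5453 -0.2852  0.1786] F [ 1.1 -2.2  1.5]
end True t 30.67 p [ 0.5453 -0.2844  0.1786] F [-0.  -1.   0.9]
t 31.81 p [ 0.545  -0.3139  0.2494] F [ 0.6 -0.1  0.4]
t 32.7 p [ 0.4203 -0.3896  0.2696] F [ 0.6  0.2 -0.5]
```

View pics/fc.png

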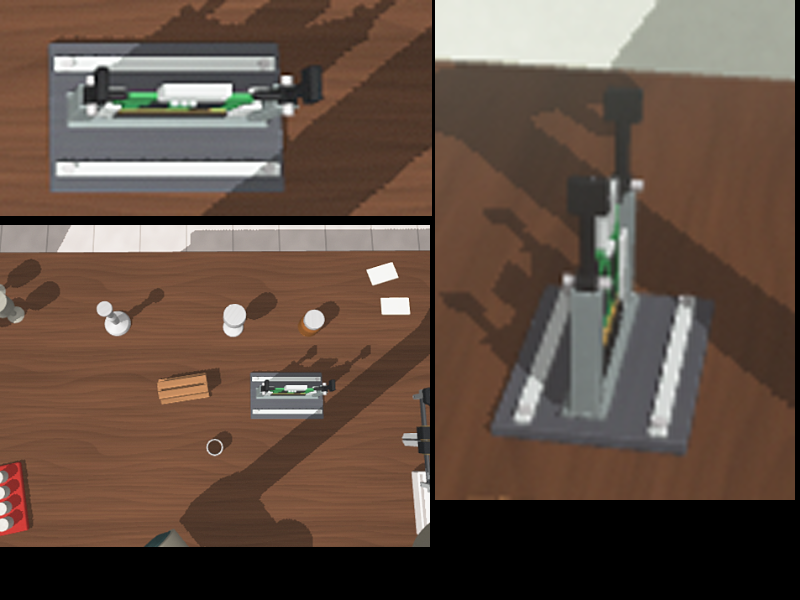

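Both levers look upright: the left pad is at crop (103,88), the right at (312,85), and the bystanders look unmoved. I'll check the lever angles numerically and compare the bystanders with the first picture.

```bash
python3 - <<'E'
from h import *
np.set_printoptions(precision=4,suppress=True)
i=cv2.imread("pics/f_top.png"); m=(i.max(2)<50).astype(np.uint8)
for nm,roi,hy in(("L",(308,180,324,205),-.118),("R",(385,180,406,205),-.270)):
    c=comp(m,roi); b=c[:,0]; print(nm,b.min(0),b.max(0))
    for th in(0,.05,.1,.2):
        s=1 if nm=="L" else -1; pr=[]
        for L,t in((.072,.0045),(.072,-.0045),(.048,.0045),(.048,-.0045)):
            pr.append(proj("top",[.5455,hy+s*(L*np.sin(th)+t*np.cos(th)),.109+L*np.cos(th)-t*np.sin(th)]))
        pr=np.array(pr); print("  th",th,pr[:,0].min(),pr[:,0].max())
print("z of bar top rows:")
a=cv2.imread("pics/top0.png").astype(int); d=abs(a-i.astype(int)).max(2)
for n,(u0,v0,u1,v1) in dict(goblet=(262,90,296,135),candle=(110,88,160,135),ring=(243,253,268,277),jar=(354,98,390,134)).items(): print(n,d[v0:v1,u0:u1].max(),(d[v0:v1,u0:u1]>40).sum())
# bar height, in both views
w=lambda j:((j.min(2)>150)&(np.ptp(j.astype(int),axis=2)<25)).astype(np.uint8)
for f in("r","f"):
    for n,roi in(("side",(264,160,284,215)),("top",(335,184,370,202))):
        j=cv2.imread(f"pics/{f}_{n}.png"); b=comp(w(j),roi)[:,0]; print(f,n,b.min(0),b.max(0))
for z in(.135,.1456): print(z,[ (proj("top",[.5455,-.194+y,z]),proj("side",[.5455,-.194+y,z])) for y in(.025,-.025)])
for f in("r","f"):
    j=cv2.imread(f"pics/{f}_top.png").astype(int); print(f,j[186:204,345].min(1), j[195,325:375,1])
E
```

```text
L [311 185] [319 198]
  th 0 314.53875718808695 320.767265381495
  th 0.05 313.3174838634405 318.9122538006649
  th 0.1 312.09842419124726 317.0431094330157
  th 0.2 308.62116239839514 314.22007744113483
R [385 185] [397 198]
  th 0 390.961772182412 399.39033008982335
  th 0.05 392.1960318991433 401.1950873004945
  th 0.1 393.41464251797896 402.9572831465069
  th 0.2 395.7907336099176 406.33237450312373
z of bar top rows:
goblet 6 0
candle 6 0
ring 7 0
jar 8 0
r side [276 160] [277 171]
r top [339 190] [366 198]
f side [276 160] [277 173]
f top [338 191] [365 198]
0.135 [(array([340.3816, 193.369 ]), array([270.5499, 152.2254])), (array([364.8914, 193.2471]), array([273.2775, 144.436 ]))]
0.1456 [(array([341.3632, 192.6699]), array([270.6176, 148.507 ])), (array([366.1721, 192.5466]), array([273.357 , 140.8255]))]
r [112  65  66  45 255 248 241 242 250 220 189 255 173  41 103  71  17 125] [188 191 190 190 192 190 192 194 193 194 193 195 195 199 202 216 218 219
 227 225 223 224 223 223 224 224 223 223 224 225 226 227 228 226 226 226
 225 226 228 231 239 233 219 223 225 223 225 224 223 221]
f [111  66  73  68  56 251 248 242 245 227 195 223 230 113  81  67  45  87] [ 67  49 107 191 221 219 218 219 217 218 217 219 215 212 204 207 226 232
 231 230 230 231 230 231 231 230 230 231 233 233 233 234 234 233 235 234
 234 233 237 247 237 197 204 205 206 204 207 167  73  41]
```

The card dropped about 10 mm: bar shift −1 px in u and +0.8 px in v, as predicted. Nothing else moved. The right stop triggered about 1.6 mm short of the left's mirror position, so I'll give both levers one confirming push.

```bash
python3 - <<'E'
from h import *
for s in(-1,1):
    y=-.194+s*.100
    arm.movep([.5455,y+s*.01,.27],rot(-.01)); arm.movel([.5455,y+s*.01,.178],.12); arm.movel([.5455,y,.178],.05); arm.wait(.1)
    r=arm.movel([.5455,-.194+s*.080,.178],.02,f_stop=20); say(s,r)
    arm.movel([.5455,y+s*.01,.178],.06); arm.movel([.5455,y+s*.01,.27],.15)
arm.movep([.50,.05,.27],rot(-.01)); arm.wait(.3); say()
i=viewer.get_image("top"); cv2.imwrite("pics/z_top.png",i[:,:,::-1])
i=i[:,:,::-1]; m=(i.max(2)<50).astype(np.uint8)
for roi in((308,180,324,205),(385,180,406,205)): b=comp(m,roi)[:,0]; print(b.min(0),b.max(0))
E
```

```text
-1 True t 35.74 p [ 0.5454 -0.2843  0.178 ] F [-0.8 -3.7  1.8]
1 True t 40.15 p [ 0.5453 -0.1043  0.1779] F [0.5 2.5 1.8]
t 42.33 p [0.5006 0.0488 0.2697] F [-0.1 -0.1 -0.1]
[311 185] [320 198]
[385 185] [396 198]
```

Both levers are firm against their stops and symmetric (±90.0 mm about y = −0.194), and the robot is clear of everything. Handing in.

```bash
python3 -c "
from bench import arm, viewer, planner, order
print(order.job_done())"
```

```text
the job is handed in; nothing more can be done
None
```

The card is seated and locked by both upright levers, the camera check shows the goblet, candlestick, napkin ring and jar unmoved, and I handed the job in at about 42 s; no verdict was returned.

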